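# Set the stack gauge to the orange pack

## Task

Set the orange pack down flat inside the white outline on the stack gauge's bed. Then lower the gauge's stop gently until its foot rests on the pack, and lock it there by swinging the red clamp lever fully down; the lever must stay up until the stop is down. Leave the yellow pack, the tape dispenser and the mail tub where they are.

Things in the scene. Friction and masses are not known exactly. Their poses are not given: they have to be found in the camera images.
- gauge: Fixed stack gauge. Grey bed 220 x 180 x 20 mm; origin at the centre of its underside, on the table; x points from its open front edge to the column at its back edge, z up. It stands turned, its open front to the robot's right. The aluminium column (30 x 40 mm, 350 mm high, its front face 75 mm beyond the origin in x) carries the stop.
- light_bar (a point): Middle of the underside of the fixed black light bar, 40 mm (gauge x) x 200 mm (gauge y), held by a boom from the column's top, 322 mm above the table. It stands over the stop and its handle, so the gripper must come in under it, leaning back towards the gauge's front (-x), about 40 degrees from vertical.
- outline (a point): Centre of the white outline painted on the top of the gauge's bed (20 mm above the table): 169 mm along the gauge's x, 75 mm along its y inside the lines. Same axes as the gauge. The pack's long side goes along the gauge's x, either end first.
- orange_pack: Loose orange wrapped pack of paper with a white band, a rigid block 150 (its x) x 55 (y) x 60 (z) mm, about 0.35 kg; origin at its centre, half-way up. It starts lying on the table.
- stop: Blue carriage on the column, with a steel arm (22 mm wide, top 34 mm above the foot's underside) and a square black foot, 45 x 45 mm. Origin: centre of the foot's underside, straight above the gauge's origin; gauge's axes. Slides up and down: foot 195 to 45 mm above the table, starts at 150 to 195. Stiff (8 N friction, 0.45 kg: about 4 N pushes it down); stays where it is left.
- stop_handle (a point): Middle of the black grip of the stop's handle, a round bar of 22 mm diameter, black part 60 mm long with round ends, rising from the arm towards the front at 40 degrees from vertical, in the gauge's x-z plane. This point lies 40 mm to the front (gauge -x) of the foot's centre and 72 mm above the foot's underside. There is 50 mm free on either side of it.
- clamp (a joint): Clamp lever, rad: 0 = open, the lever points to the gauge's front and 25 degrees up; it grows as the lever swings down, 1.05 = its end stop, fully down and locked, 35 degrees below level. It stays where it is left; turning takes 0.12 N m (about 1.2 N at the grip). Starts between 0 and 0.2. It rides up and down with the stop.
- clamp_grip (a point): Middle of the lever's red grip, a bar 16 mm thick, red part 50 mm long, 95 mm from the pivot's axis. The lever is cranked outwards: this point swings in a plane parallel to the gauge's x-z plane, 120 mm to the gauge's -y side of the foot's centre (50 mm beyond the pivot point).
- clamp_pivot (a point): Pivot of the clamp lever (its axis is the gauge's y): 90 mm beyond the foot's centre in the gauge's x, 70 mm in -y, 60 mm above the foot's underside. Site axes turn with the lever.
- yellow_pack: Loose yellow wrapped pack, 150 x 55 x 40 mm, origin at its centre. Lies beside the orange pack, on either side. Not to be moved.
- tape_dispenser: Loose red tape dispenser, 75 (x) x 170 (y) x 102 mm, origin under its centre. Not to be moved.
- mail_tub: Loose white mail tub full of paper, 160 (x) x 250 (y) x 110 mm, origin under its centre. Not to be moved.
Mind the look-alikes: they are no part of the job. Several things have the shape of the orange_pack; the one meant has the colours described above.

How it is judged (in metres and radians):
On the way, in this order (a step that is already met when the one before it is completed fails the run):
1. the orange pack lies flat in the outline on the bed, let go (horizontal distance between orange_pack and outline below 0.015 m and angle between the x axis of orange_pack and the x axis of gauge, either way round below 0.14 rad and z of orange_pack in the frame of gauge below 0.053 m and angle between orange_pack's own z axis and vertical below 0.06 rad and contact force between the fingers and orange_pack below 0.2 N), for 0.2 s.
2. the stop's foot has been lowered onto the pack with the clamp still open (contact force between stop and orange_pack above 0.3 N and z of stop in the frame of gauge below 0.082 m and horizontal distance between orange_pack and outline below 0.015 m and value of joint clamp below 0.4 rad), for 0.2 s.
3. the clamp lever is fully down (value of joint clamp above 0.95 rad), for 0.2 s.
At the end, for the whole second after the job is handed in: The orange pack lies flat on the gauge's bed, its centre within 15 mm of the outline's centre and its long side within 8 degrees of the gauge's x; the stop's foot is within 2 mm of the pack's top (77 to 82 mm above the table); the clamp lever is down past 0.95 rad; pack and stop are at rest (horizontal distance between orange_pack and outline below 0.015 m and angle between the x axis of orange_pack and the x axis of gauge, either way round below 0.14 rad and angle between orange_pack's own z axis and vertical below 0.06 rad and z of orange_pack in the frame of gauge below 0.053 m and z of stop in the frame of gauge between 0.077 and 0.082 m and value of joint clamp above 0.95 rad and linear speed of each of orange_pack, stop below 0.01 m/s); the robot touches nothing.
It fails at once if the stop pressed on the pack with more than 40 N (not gently) (contact force between stop and orange_pack above 40 N).
It fails at once if the yellow pack was moved by more than 30 mm (distance of yellow_pack from where it was at the start of the episode above 0.03 m).
It fails at once if the tape dispenser was moved by more than 30 mm (distance of tape_dispenser from where it was at the start of the episode above 0.03 m).
It fails at once if the mail tub was moved by more than 30 mm (distance of mail_tub from where it was at the start of the episode above 0.03 m).
It fails at once if the clamp lever was swung down while the stop was still up (value of joint clamp above 0.6 rad and z of stop in the frame of gauge above 0.088 m).
It also fails if it takes over 70 s, if anything falls off the work surface, if the arm or the gripper's body presses on something with over 40 N, if the wrist force passes 120 N, or if a joint passes its speed limit or range.

## Robot

A 6-joint arm with a two-finger parallel gripper is mounted at the origin on the work surface. World frame = base frame: x ahead of the robot, y to its left, z up, the work surface at z = 0. Lengths are in mm, angles in rad, forces in N, time in s.
With the tool pointing down it reaches from about 275 to 750 mm from the base axis. Payload 10.2 kg.
Tool frame: the origin (TCP) lies at the very end of the fingers, on their centre line; the grasp point (between the pads) lies 19 mm behind it; z points along the fingers, y is the line along which they close (so a half turn about z gives the same grasp; the last joint's range is limited). The gripper opens to 88 mm and grips with 3 to 60 N. Pads are 18 mm wide; open, the fingers measure 123 mm over their backs; the gripper's body (75 mm by 187 mm) begins 45 mm behind the grasp point.
Start: joints at [-1.323, 0.313, 1.498, -0, 1.331, -0.223], TCP at [238.129, -467.895, 238.72] pointing down, gripper open.
Joint ranges: [-2.94, 2.94], [-0.97, 2.17], [0.19, 2.56], [-1.23, 4.37], [0.02, 3.11], [-2.88, 2.88]. Speed limits (rad/s): [2.39, 2.39, 3.01, 3.14, 3.14, 3.14].

## Interface

Orientations are given as a unit quaternion [w, x, y, z].
In Python, from plant import manip gives the robot as it stands. The module is installed in compiled form; this text tells all that it offers.
- The arm moves only by the tool step_arm, never from a script. Its argument "steps" is a list of rows, each an object with "jaw": the closure, from 0 (fully open) to 1 (shut); "xyz": the shift along the tool's x, y, z in m, a list of three; "dr": the turn, a rotation vector about the tool's x, y, z in degrees, a list of three. A call has 1 to 8 rows; each row is the pose to reach, as a shift and turn from the pose commanded when the call began, along the tool's axes at that moment; what a row does not reach only later rows make up. A row lasts 1/12 s, in which the tool goes at most 41.7 mm and 7.16 degrees, less where a joint would pass 70% of its speed; a pose out of reach is approached as far as the arm can. A call with a gripper value outside its range is refused whole. The fingers move at their own pace and stop on an object; the grip force is fixed at half the most. Time passes only in rows, so rows that repeat a pose let the fingers close. It gives the time, the measured TCP pose, the force, the opening and the grip force at its end, in the units of the state.
- manip.observe(): the state, without advancing time (a new reading comes with each control period).
- manip.grab_frame(name): name is "scene" or "top"; returns the picture (400x640x3 uint8, red, green, blue); there is no depth.
- manip.camera_model(name): a dict with "fx", "fy", "cx", "cy" (pixels), "camera_from_world" (4x4, takes a point from world to camera coordinates). Camera axes: x right, y up, looking along -z (the intrinsics and any distortion apply to the point x, -y, -z); pixel columns grow to the right and rows downward; lengths in mm; the calibration is good to about 2 mm. A picture is of the moment at which its call begins. camera_model takes no time and is no camera call.
- manip.close_job(): hands the job in; it is judged then, once.
The state is a dict: "clock": time; "joints": joint angles; "joint_velocities": joint speeds; "effort": joint torques, N m; "ee_pos": TCP position; "orientation": TCP orientation; "wrist_force": force on the tool from outside, world axes, zero at the start; "torque": the same for the moment, N m; "gripper_width": finger opening in mm; "grasp_force": force on a finger pad.
Only numpy, scipy, OpenCV 4.12 (cv2) and the standard library are available. Lean on these libraries where they do the work, as an engineer would, in place of code of your own. Each camera call takes 0.05 s, during which the arm holds its last target. There are 200 camera calls.

## Working session

There is one attempt and no reset: what is moved stays moved. The work goes in short steps, Python scripts to look and compute and a tool call to move; the robot and the scene stay as the last step left them, time stands still between calls to the robot, and variables do not carry over. Pictures are saved under pics/ and viewed, at most 10 in all, crops included, and the job is handed in when it is done.

Besides the shell and the picture viewer there is one more tool, called after "Request:" as name([rows], argument=value, ...), one row to a line, values as JSON. step_arm: Moves the arm, as the interface text tells. Its arguments: {"type":"object","properties":{"steps":{"type":"array","items":{"type":"object","properties":{"jaw":{"type":"number"},"xyz":{"type":"array","items":{"type":"number"}},"dr":{"type":"array","items":{"type":"number"}}}}}},"required":["steps"]}

```bash
mkdir -p pics
python3 - <<'E'
from plant import manip
import cv2,numpy as np
for n in("scene","top"):
    f=manip.grab_frame(n); cv2.imwrite(f"pics/{n}0.png",f[:,:,::-1])
    m=manip.camera_model(n); print(n,m["fx"],m["fy"],m["cx"],m["cy"],{k:v for k,v in m.items() if k not in("fx","fy","cx","cy")})
print(manip.observe())
E
```

```text
scene 410.82923608781215 410.82923608781215 326.80432608913145 200.12424119418944 {'camera_from_world': array([[-7.73712801e-02,  9.96853157e-01, -1.72472633e-02,
         1.04701096e+02],
       [-7.77562734e-01, -4.95053006e-02,  6.26853587e-01,
         3.16770720e+02],
       [ 6.24027147e-01,  6.19112937e-02,  7.78946155e-01,
        -2.13736603e+03],
       [ 0.00000000e+00,  0.00000000e+00,  0.00000000e+00,
         1.00000000e+00]])}
top 391.8199821270205 391.8199821270205 326.7392655065922 190.2985761312831 {'camera_from_world': array([[ 1.37545688e-02, -9.99905357e-01,  2.96570417e-04,
        -5.25425717e+01],
       [ 9.78130697e-01,  1.35165988e-02,  2.07551537e-01,
        -6.24642223e+02],
       [-2.07535902e-01, -2.56469726e-03,  9.78224040e-01,
        -1.66264651e+03],
       [ 0.00000000e+00,  0.00000000e+00,  0.00000000e+00,
         1.00000000e+00]])}
{'clock': 0.1, 'joints': array([-1.32340470e+00,  3.13370874e-01,  1.49829417e+00,  1.51712485e-05,
        1.33095805e+00, -2.23386248e-01]), 'joint_velocities': array([ 9.84716472e-04, -1.52699096e-03, -1.59382333e-03, -1.67141746e-04,
       -1.88228886e-05, -2.27839591e-04]), 'effort': array([ 1.28513009e-03, -4.02815902e+01, -2.52645439e+01,  6.95316377e-02,
        3.42217844e-02, -6.40844314e-05]), 'ee_pos': array([ 238.08143659, -467.70341615,  238.25534566]), 'orientation': array([-5.15272151e-04,  9.72423999e-01,  2.33219426e-01,  1.18315018e-06]), 'wrist_force': array([ 0.38123301, -0.07269705, -0.4936243 ]), 'torque': array([-0.00920813,  0.02795524,  0.00469209]), 'grasp_force': 0.0, 'gripper_width': 88.10780964065931}
```

View pics/scene0.png

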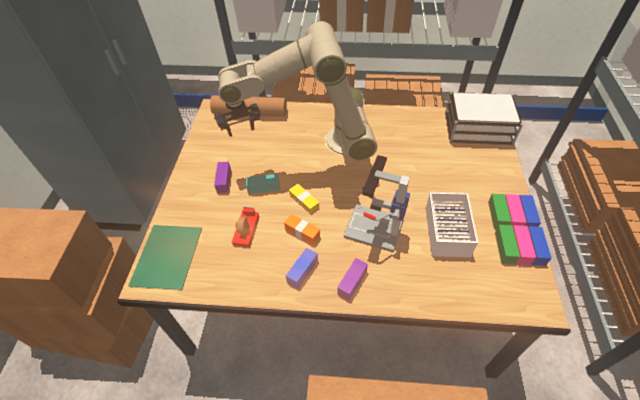

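View pics/top0.png

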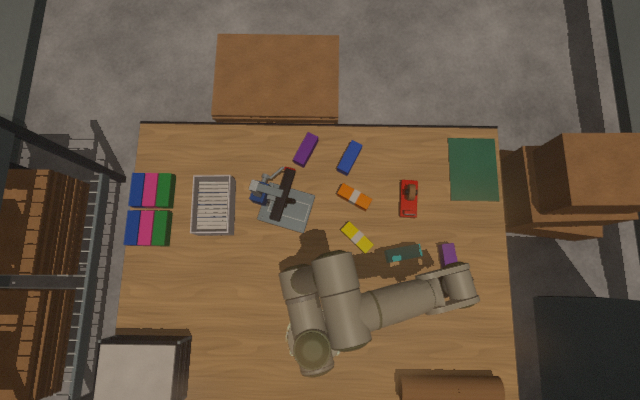

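The scene view shows the orange pack at (302,229), with the yellow one at (304,197) and the gauge at about (376,225). In the top view they are at (354,196), (357,237) and (285,208). The pack shapes are orange (354,196), yellow (357,237), blue (349,157) and purple (306,149) and (449,254). Only (354,196) is orange with a white band, so I'll confirm it enlarged.

```bash
cat > h.py <<'E'
from plant import manip
import cv2,numpy as np
from scipy.spatial.transform import Rotation as R
def M(n):
    m=manip.camera_model(n); return m,np.array(m["camera_from_world"])
def ray(n,uv):
    m,T=M(n); d=np.array([(uv[0]-m["cx"])/m["fx"],-(uv[1]-m["cy"])/m["fy"],-1.])
    return -T[:3,:3].T@T[:3,3],T[:3,:3].T@d
def plane(n,uv,z):
    o,d=ray(n,uv); return o+d*(z-o[2])/d[2]
def proj(n,p):
    m,T=M(n); q=T[:3,:3]@np.asarray(p,float)+T[:3,3]
    return np.array([m["cx"]+m["fx"]*q[0]/-q[2],m["cy"]-m["fy"]*q[1]/-q[2]])
def tri(uvs,uvt):
    A=[];b=[]
    for n,uv in(("scene",uvs),("top",uvt)):
        o,d=ray(n,uv); d/=np.linalg.norm(d); P=np.eye(3)-np.outer(d,d); A.append(P);b.append(P@o)
    return np.linalg.lstsq(np.vstack(A),np.hstack(b),rcond=None)[0]
def crop(src,out,x,y,w,h,k):
    cv2.imwrite(out,cv2.resize(cv2.imread(src)[y:y+h,x:x+w],None,fx=k,fy=k,interpolation=cv2.INTER_CUBIC))
def tool():
    s=manip.observe(); q=s["orientation"]; return s,np.array(s["ee_pos"]),R.from_quat([q[1],q[2],q[3],q[0]])
E
python3 - <<'E'
from h import *
crop("pics/top0.png","pics/c1.png",240,130,195,130,4)
crop("pics/scene0.png","pics/c2.png",270,150,150,110,5)
for n in("top","scene"):
    im=cv2.imread(f"pics/{n}0.png"); h=cv2.cvtColor(im,cv2.COLOR_BGR2HSV)
    for name,lo,hi in(("or",(8,170,120),(18,255,255)),("ye",(24,150,120),(33,255,255))):
        k=cv2.inRange(h,lo,hi); k[:,:230]=0
        k[:130]=0;k[280:]=0;k[:,400:]=0
        k=cv2.morphologyEx(k,cv2.MORPH_CLOSE,np.ones((11,11)))
        c=max(cv2.findContours(k,0,1)[0],key=cv2.contourArea)
        hull=cv2.minAreaRect(c); print(n,name,cv2.contourArea(c),hull)
E
```

```text
top or 350.0 ((354.4670104980469, 195.75942993164062), (33.99500274658203, 12.33533000946045), 29.05460548400879)
top ye 350.5 ((356.9569396972656, 236.90655517578125), (34.04336166381836, 12.22657299041748), 43.45184326171875)
scene or 504.0 ((301.5322265625, 229.01747131347656), (37.516456604003906, 16.669910430908203), 28.442928314208984)
scene ye 231.0 ((303.806884765625, 195.7172393798828), (29.564193725585938, 10.62982177734375), 41.6335334777832)
```

View pics/c1.png

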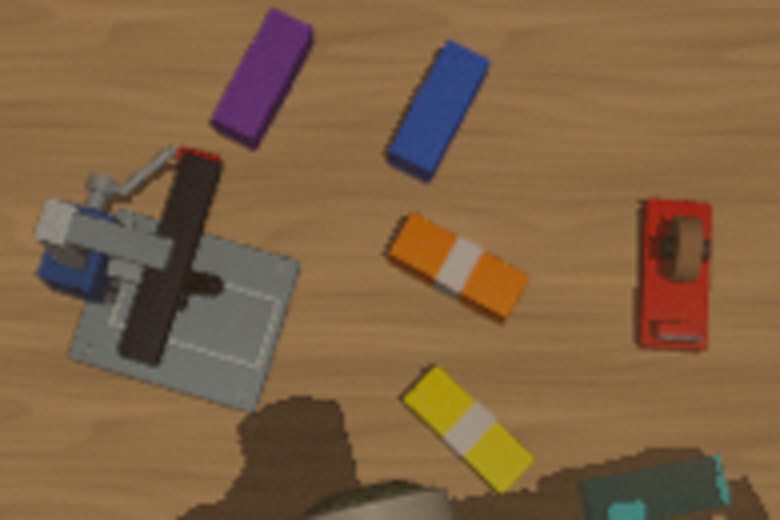

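View pics/c2.png

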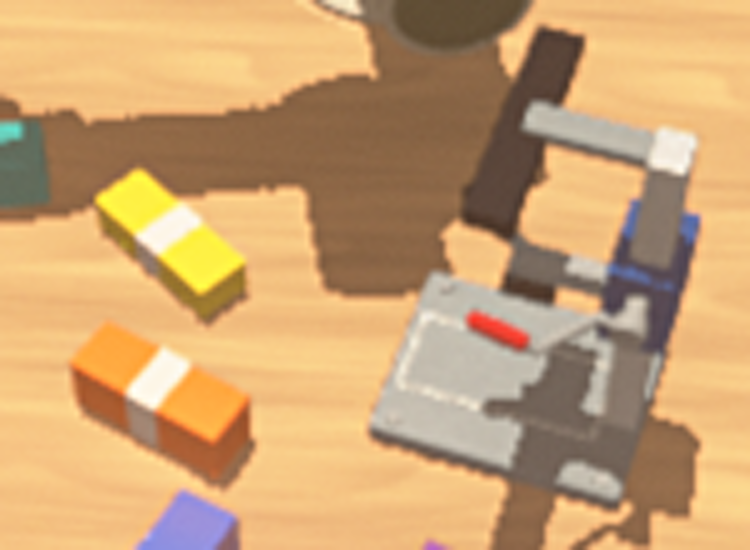

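The crops confirm the orange pack with the white band. It lies at crop 1 (458,268) and crop 2 (160,385), separate from the yellow, blue and purple packs. In crop 1 the bed corners are at (300,262), (256,402) and (70,352), and the red clamp grip is at crop 2 (498,330).

Run:
```python
from h import *
t=lambda a,b:(a/4+239.6,b/4+129.6)
s=lambda a,b:(a/5+269.6,b/5+149.6)
np.set_printoptions(precision=1,suppress=True)
print("bed top",[plane("top",t(*p),20)[:2] for p in((300,262),(256,402),(70,352))])
print("bed scene",[plane("scene",s(*p),20)[:2] for p in((435,275),(373,430),(622,490))])
print("outl top",[plane("top",t(*p),20)[:2] for p in((281,301),(262,367))])
print("outl sc",[plane("scene",s(*p),20)[:2] for p in((422,318),(400,387),(600,438))])
for n,f,P in(("top",t,((412,213),(527,278),(505,320),(388,250))),("scene",s,((112,322),(250,398),(215,442),(72,365)))):
    q=np.array([plane(n,f(*p),60)[:2] for p in P]); e=(q[1]-q[0]+q[2]-q[3]); print(n,"orange",q.mean(0),np.degrees(np.arctan2(e[1],e[0])),np.linalg.norm(e)/2,np.linalg.norm(q[3]-q[0]))
for n,f,P in(("top",t,((436,365),(533,460),(500,492),(402,398))),("scene",s,((140,168),(245,263),(200,300),(97,205)))):
    q=np.array([plane(n,f(*p),40)[:2] for p in P]); e=(q[1]-q[0]+q[2]-q[3]); print(n,"yellow",q.mean(0),np.degrees(np.arctan2(e[1],e[0])),np.linalg.norm(e)/2)
```

```text
bed top [array([612. ,  10.7]), array([453.2,  56.3]), array([506.1, 265.3])]
bed scene [array([445.2,  63.7]), array([615.3,  16.8]), array([661.2, 224.8])]
outl top [array([567.1,  31.2]), array([492.3,  50.6])]
outl sc [array([494.2,  53.9]), array([569.5,  37.7]), array([610.8, 207.6])]
top orange [ 603.1 -164.7] -120.09147026745065 147.80141775526613 49.8426093421727
scene orange [ 604.6 -162. ] 61.00056079193388 144.98613663242506 54.886529531697555
top yellow [ 425.3 -176.6] -133.6758972768385 146.89367984984494
scene yellow [ 428.1 -176.3] 45.530496454390324 148.6397345716886
```

```bash
cat >> h.py <<'E'
def target(g,yaw,lean,back=0):
    """TCP pose: grasp point g, tool x heading yaw deg, leaning back lean deg, withdrawn by back mm"""
    y=np.radians(yaw); Rt=R.from_matrix(np.array([[np.cos(y),np.sin(y),0],[np.sin(y),-np.cos(y),0],[0,0,-1]]).T)*R.from_rotvec([0,lean,0],degrees=True)
    return np.array(g,float)+(19-back)*Rt.as_matrix()[:,2],Rt
def delta(g,yaw,lean,back=0):
    s,p,Rc=tool(); q,Rt=target(g,yaw,lean,back)
    print("xyz",np.round(Rc.inv().apply(q-p)/1000,4),"dr",np.round((Rc.inv()*Rt).as_rotvec(degrees=True),2),"F",np.round(s["wrist_force"],1),"w",round(s["gripper_width"],1),"t",s["clock"])
E
python3 -c "
from h import *
delta((594,-181,50),60.5,37,170)"
```

```text
xyz [ 0.3715 -0.0438  0.0678] dr [ 10.77  35.89 -32.36] F [ 0.4 -0.1 -0.5] w 88.1 t 0.1
```

Request:
step_arm([
  {"jaw":0,"xyz":[0.1,-0.012,-0.01],"dr":[1.3,4.5,-4]},
  {"jaw":0,"xyz":[0.2,-0.025,0],"dr":[2.7,9,-8]},
  {"jaw":0,"xyz":[0.3,-0.035,0.03],"dr":[5.4,18,-16]},
  {"jaw":0,"xyz":[0.37,-0.044,0.068],"dr":[8,27,-24]},
  {"jaw":0,"xyz":[0.37,-0.044,0.068],"dr":[10.8,35.9,-32.4]},
  {"jaw":0,"xyz":[0.37,-0.044,0.068],"dr":[10.8,35.9,-32.4]},
  {"jaw":0,"xyz":[0.37,-0.044,0.068],"dr":[10.8,35.9,-32.4]},
  {"jaw":0,"xyz":[0.37,-0.044,0.068],"dr":[10.8,35.9,-32.4]},
])

```text
clock: 0.77
ee_pos: [509.7, -286.4, 180.9]
orientation: [-0.162, 0.818, 0.478, 0.276]
wrist_force: [0.2, -2.3, -0.5]
gripper_width: 88.0
grasp_force: 0.0
```

Request:
step_arm([
  {"jaw":0,"xyz":[0,0,0],"dr":[0,0,0]},
  {"jaw":0,"xyz":[0,0,0],"dr":[0,0,0]},
])

```text
clock: 0.93
ee_pos: [509.6, -285.4, 181.7]
orientation: [-0.161, 0.818, 0.479, 0.274]
wrist_force: [-0.4, 0.7, 0.7]
gripper_width: 88.2
grasp_force: 0.0
```

```bash
python3 -c "
from h import *
delta((594,-181,50),60.5,37,170); print(manip.observe()['joints'],manip.observe()['ee_pos'])
for n in('scene','top'): cv2.imwrite(f'pics/{n}1.png',manip.grab_frame(n)[:,:,::-1])
a=cv2.resize(cv2.imread('pics/top1.png')[140:250,240:380],None,fx=4,fy=4,interpolation=2)
b=cv2.resize(cv2.imread('pics/scene1.png')[150:260,340:430],None,fx=4,fy=4,interpolation=2)
b=np.hstack([b]);h=min(a.shape[0],b.shape[0]);o=np.hstack([a[:h,:430],b[:h]]);print(o.shape);cv2.imwrite('pics/c3.png',o)
"
```

```text
xyz [0.0264 0.0222 0.0338] dr [-0.2  -0.01  0.1 ] F [-0.4  0.7  0.7] w 88.2 t 0.9333
[-0.9545976   0.57848079  1.38789001  0.57583869  1.50241026 -0.58034369] [ 509.63769873 -285.40185401  181.70404687]
(440, 790, 3)
```

View pics/c3.png

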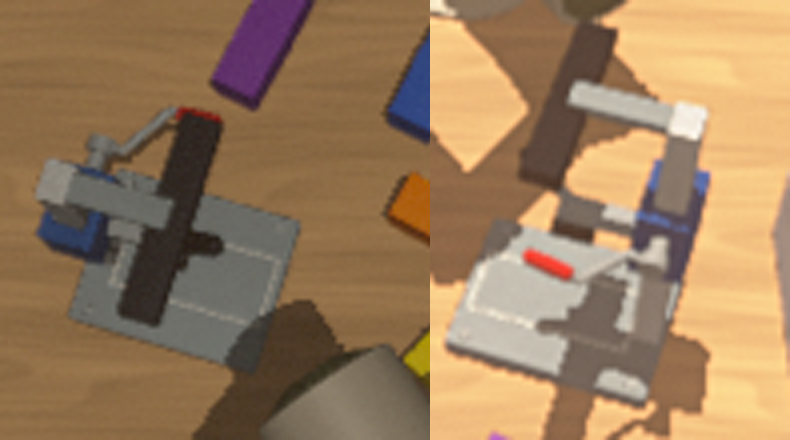

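The gauge is unobscured in the left (top-view) panel, with bed corners at (298,222), (255,362) and (70,315). The right panel shows the red grip at (548,263), raised. The pack hasn't moved, so I'll descend.

Request:
step_arm([
  {"jaw":0,"xyz":[0.026,0.022,0.034],"dr":[0,0,0]},
  {"jaw":0,"xyz":[0.026,0.022,0.034],"dr":[0,0,0]},
  {"jaw":0,"xyz":[0.026,0.022,0.074],"dr":[0,0,0]},
  {"jaw":0,"xyz":[0.026,0.022,0.114],"dr":[0,0,0]},
  {"jaw":0,"xyz":[0.026,0.022,0.134],"dr":[0,0,0]},
  {"jaw":0,"xyz":[0.026,0.022,0.134],"dr":[0,0,0]},
])

```text
clock: 1.53
ee_pos: [577.0, -207.2, 88.8]
orientation: [-0.162, 0.819, 0.478, 0.273]
wrist_force: [0.5, 0.2, 0.1]
gripper_width: 87.8
grasp_force: 0.0
```

```bash
python3 -c "
from h import *
delta((594,-181,50),60.5,37,0)
cv2.imwrite('pics/scene2.png',manip.grab_frame('scene')[:,:,::-1]);crop('pics/scene2.png','pics/c4.png',220,150,150,110,5)"
```

```text
xyz [0.0015 0.0023 0.0687] dr [-0.32 -0.04 -0.07] F [0.5 0.2 0.1] w 87.8 t 1.5333
```

View pics/c4.png

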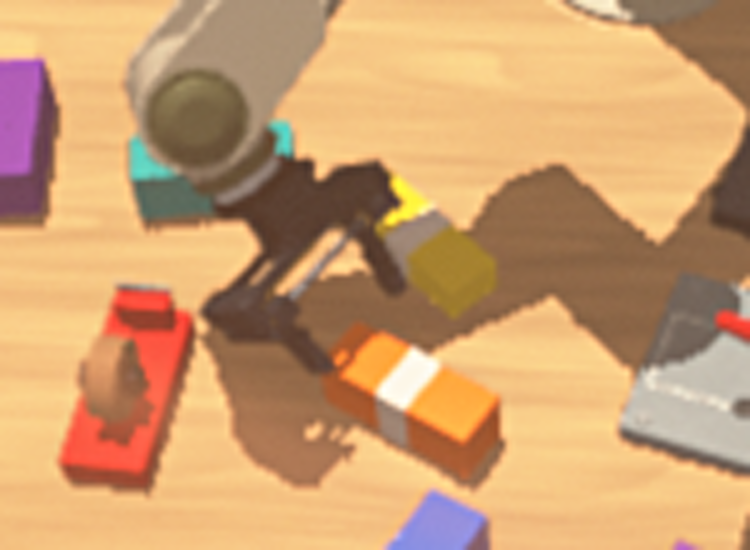

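The open fingers straddle the pack's front end (330,365)–(400,290) and are clear of the yellow pack. I'll descend the last 68 mm and grip.

Request:
step_arm([
  {"jaw":0,"xyz":[0.001,0.002,0.03],"dr":[0,0,0]},
  {"jaw":0,"xyz":[0.001,0.002,0.055],"dr":[0,0,0]},
  {"jaw":0,"xyz":[0.001,0.002,0.068],"dr":[0,0,0]},
  {"jaw":0,"xyz":[0.001,0.002,0.068],"dr":[0,0,0]},
  {"jaw":0.6,"xyz":[0.001,0.002,0.068],"dr":[0,0,0]},
  {"jaw":0.6,"xyz":[0.001,0.002,0.068],"dr":[0,0,0]},
  {"jaw":0.6,"xyz":[0.001,0.002,0.068],"dr":[0,0,0]},
  {"jaw":0.6,"xyz":[0.001,0.002,0.068],"dr":[0,0,0]},
])

```text
clock: 2.25
ee_pos: [600.5, -175.1, 38.9]
orientation: [-0.159, 0.819, 0.478, 0.274]
wrist_force: [0.1, -0.3, 1.1]
gripper_width: 63.5
grasp_force: 0.0
```

Request:
step_arm([
  {"jaw":0.6,"xyz":[0,0,0],"dr":[0,0,0]},
  {"jaw":0.6,"xyz":[0,0,0],"dr":[0,0,0]},
  {"jaw":0.6,"xyz":[0,0,0],"dr":[0,0,0]},
])

```text
clock: 2.5
ee_pos: [600.2, -174.4, 38.4]
orientation: [-0.16, 0.819, 0.478, 0.274]
wrist_force: [-5.1, -1.5, 5.8]
gripper_width: 54.9
grasp_force: 30.0
```

```bash
python3 -c "
from h import *
delta((594,-181,50),60.5,37,0)
delta((594,-181,160),60.5,37,0)"
```

```text
xyz [-0.     -0.0022  0.0044] dr [-0.    0.03  0.08] F [-5.1 -1.5  5.8] w 54.9 t 2.5
xyz [ 0.0661 -0.0021 -0.0835] dr [-0.    0.03  0.08] F [-5.1 -1.5  5.8] w 54.9 t 2.5
```

Request:
step_arm([
  {"jaw":0.6,"xyz":[0.012,0,-0.015],"dr":[0,0,0]},
  {"jaw":0.6,"xyz":[0.03,0,-0.038],"dr":[0,0,0]},
  {"jaw":0.6,"xyz":[0.054,0,-0.068],"dr":[0,0,0]},
  {"jaw":0.6,"xyz":[0.066,0,-0.083],"dr":[0,0,0]},
  {"jaw":0.6,"xyz":[0.066,0,-0.083],"dr":[0,0,0]},
  {"jaw":0.6,"xyz":[0.066,0,-0.083],"dr":[0,0,0]},
])

```text
clock: 3.0
ee_pos: [601.5, -171.6, 143.1]
orientation: [-0.159, 0.819, 0.478, 0.274]
wrist_force: [-0.1, 0.8, -5.9]
gripper_width: 54.8
grasp_force: 30.0
```

```bash
python3 -c "
from h import *
delta((498,-86,140),76,37,0)"
```

```text
xyz [ 0.0168 -0.1352  0.0354] dr [  9.31   0.09 -12.31] F [-0.1  0.8 -5.9] w 54.8 t 3.0
```

Request:
step_arm([
  {"jaw":0.6,"xyz":[0.003,-0.025,0.006],"dr":[1.8,0,-2.4]},
  {"jaw":0.6,"xyz":[0.007,-0.055,0.014],"dr":[3.6,0,-4.8]},
  {"jaw":0.6,"xyz":[0.011,-0.085,0.022],"dr":[5.6,0,-7.4]},
  {"jaw":0.6,"xyz":[0.014,-0.115,0.03],"dr":[7.5,0,-9.9]},
  {"jaw":0.6,"xyz":[0.017,-0.135,0.035],"dr":[9.3,0.1,-12.3]},
  {"jaw":0.6,"xyz":[0.017,-0.135,0.035],"dr":[9.3,0.1,-12.3]},
  {"jaw":0.6,"xyz":[0.017,-0.135,0.035],"dr":[9.3,0.1,-12.3]},
])

```text
clock: 3.58
ee_pos: [500.5, -74.5, 124.3]
orientation: [-0.197, 0.748, 0.583, 0.25]
wrist_force: [0.1, -0.4, -4.7]
gripper_width: 54.7
grasp_force: 30.0
```

```bash
python3 -c "
from h import *
delta((498,-86,140),76,37,0)
for n in('scene','top'): cv2.imwrite(f'pics/{n}3.png',manip.grab_frame(n)[:,:,::-1])
a=cv2.resize(cv2.imread('pics/scene3.png')[140:260,290:430],None,fx=5,fy=5,interpolation=2)
cv2.imwrite('pics/c5.png',a)"
```

```text
xyz [ 0.      0.0004 -0.0006] dr [-0.1  -0.11 -0.14] F [ 0.1 -0.4 -4.7] w 54.7 t 3.5833
```

View pics/c5.png

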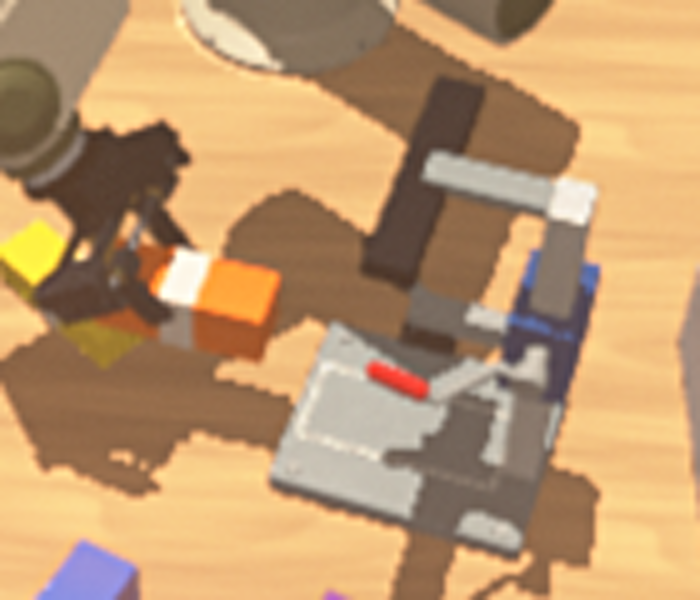

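The pack hangs level: its leading end is at (272,295). The outline corners are at (315,362), (300,435) and (495,485), and the red grip is at (398,380).

Run:
```python
from h import *
np.set_printoptions(precision=1,suppress=True)
s=lambda a,b:(a/5+289.6,b/5+139.6)
print("end",[plane("scene",s(*p),146.6) for p in((281,272),(264,320))])
print("outl",[plane("scene",s(*p),20) for p in((317,362),(299,437),(495,486))])
G=np.array([555.,141,0]);a=np.radians(76);X=np.array([np.cos(a),np.sin(a),0]);Y=np.array([-X[1],X[0],0])
o,d=ray("scene",s(398,380)); k=((G-o)@Y-120)/(d@Y); p=o+k*d
x=(p-G)@X; th=np.arccos(np.clip((90-x)/95,-1,1)); print("grip x,z",x,p[2],"lever deg",np.degrees(th),"foot z",p[2]-60-95*np.sin(th))
# top view: bed and pack masks
im=cv2.imread("pics/top3.png");h=cv2.cvtColor(im,cv2.COLOR_BGR2HSV)
k=cv2.inRange(h,(8,170,100),(18,255,255));k[:130]=0;k[280:]=0;k[:,:230]=0;k[:,420:]=0
c=max(cv2.findContours(k,0,1)[0],key=cv2.contourArea).reshape(-1,2)
q=np.array([plane("top",u,146.6)[:2] for u in c]);e=(q-[498,-86])@X[:2];f=(q-[498,-86])@Y[:2]
print("orange top view along",e.min(),e.max(),"across",f.min(),f.max())
delta((546.7,108,160),76,37,0)
```

```text
end [array([491.7,  15.2, 146.6]), array([543.7,   3.8, 146.6])]
outl [array([487.8,  49.2,  20. ]), array([569.6,  36.9,  20. ]), array([609.1, 203.5,  20. ])]
grip x,z -3.236270775282025 243.67151920497167 lever deg 11.057730277683833 foot z 165.4507120900744
orange top view along 37.372916992237194 95.2538641385107 across -28.292117979494872 32.98061554978221
xyz [ 0.2 -0.   0.1] dr [ 0.  -0.1 -0.1] F [ 0.9  0.1 -4. ] w 54.8 t 3.6833
```

```bash
python3 -c "
from h import *
for g in((521,8,140),(521,8,88),(545,105,88),(545,105,74)): delta(g,76,37)"
```

```text
xyz [ 0.0774 -0.0013  0.0587] dr [ 0.02 -0.07 -0.11] F [ 0.9  0.1 -4. ] w 54.8 t 3.6833
xyz [ 0.0461 -0.0013  0.1002] dr [ 0.02 -0.07 -0.11] F [ 0.9  0.1 -4. ] w 54.8 t 3.6833
xyz [ 0.1258 -0.0016  0.1604] dr [ 0.02 -0.07 -0.11] F [ 0.9  0.1 -4. ] w 54.8 t 3.6833
xyz [ 0.1174 -0.0016  0.1716] dr [ 0.02 -0.07 -0.11] F [ 0.9  0.1 -4. ] w 54.8 t 3.6833
```

Request:
step_arm([
  {"jaw":0.6,"xyz":[0.02,0,0.015],"dr":[0,0,0]},
  {"jaw":0.6,"xyz":[0.05,0,0.038],"dr":[0,0,0]},
  {"jaw":0.6,"xyz":[0.077,-0.001,0.059],"dr":[0,0,0]},
  {"jaw":0.6,"xyz":[0.077,-0.001,0.059],"dr":[0,0,0]},
  {"jaw":0.6,"xyz":[0.065,-0.001,0.075],"dr":[0,0,0]},
  {"jaw":0.6,"xyz":[0.052,-0.001,0.092],"dr":[0,0,0]},
  {"jaw":0.6,"xyz":[0.046,-0.001,0.1],"dr":[0,0,0]},
  {"jaw":0.6,"xyz":[0.046,-0.001,0.1],"dr":[0,0,0]},
])

```text
clock: 4.35
ee_pos: [523.1, 19.1, 71.8]
orientation: [-0.197, 0.748, 0.583, 0.25]
wrist_force: [0.5, 0.0, -3.8]
gripper_width: 54.8
grasp_force: 30.0
```

Request:
step_arm([
  {"jaw":0.6,"xyz":[0.016,0,0.012],"dr":[0,0,0]},
  {"jaw":0.6,"xyz":[0.032,0,0.024],"dr":[0,0,0]},
  {"jaw":0.6,"xyz":[0.048,0,0.036],"dr":[0,0,0]},
  {"jaw":0.6,"xyz":[0.064,0,0.048],"dr":[0,0,0]},
  {"jaw":0.6,"xyz":[0.08,-0.001,0.06],"dr":[0,0,0]},
  {"jaw":0.6,"xyz":[0.08,-0.001,0.06],"dr":[0,0,0]},
])

```text
clock: 4.85
ee_pos: [547.4, 118.9, 75.2]
orientation: [-0.196, 0.746, 0.584, 0.251]
wrist_force: [-0.5, -0.0, -4.5]
gripper_width: 54.3
grasp_force: 30.0
```

```bash
python3 -c "
from h import *
delta((545,105,88),76,37);delta((545,105,74),76,37)
for n in('scene','top'): cv2.imwrite(f'pics/{n}4.png',manip.grab_frame(n)[:,:,::-1])
a=cv2.resize(cv2.imread('pics/scene4.png')[160:260,320:430],None,fx=4,fy=4,interpolation=2)
b=cv2.resize(cv2.imread('pics/top4.png')[140:240,240:330],None,fx=4,fy=4,interpolation=2)
cv2.imwrite('pics/c6.png',np.hstack([a,b]))"
```

```text
xyz [-0.0036  0.0011  0.0003] dr [-0.03 -0.13  0.11] F [-0.5 -0.  -4.5] w 54.3 t 4.85
xyz [-0.012   0.0011  0.0114] dr [-0.03 -0.13  0.11] F [-0.5 -0.  -4.5] w 54.3 t 4.85
```

View pics/c6.png

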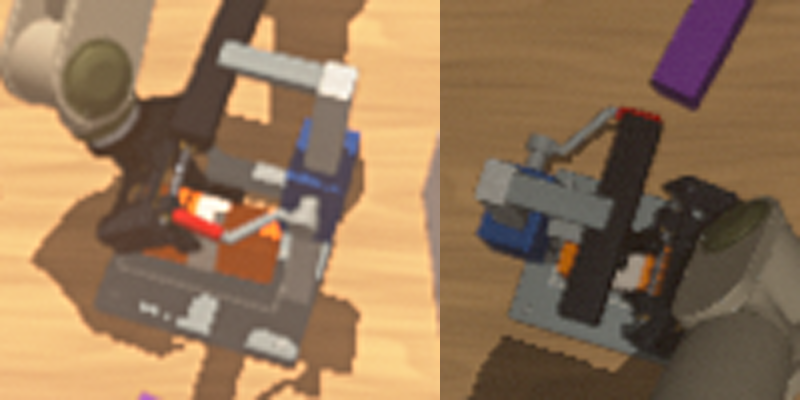

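The pack hangs just over the outline, with its near bottom edge at about (190,265)–(278,290), clear of the foot. I'll lower it.

Request:
step_arm([
  {"jaw":0.6,"xyz":[-0.006,0.001,0.004],"dr":[0,0,0]},
  {"jaw":0.6,"xyz":[-0.009,0.001,0.008],"dr":[0,0,0]},
  {"jaw":0.6,"xyz":[-0.011,0.001,0.01],"dr":[0,0,0]},
  {"jaw":0.6,"xyz":[-0.012,0.001,0.0115],"dr":[0,0,0]},
  {"jaw":0.6,"xyz":[-0.0125,0.001,0.012],"dr":[0,0,0]},
  {"jaw":0.6,"xyz":[-0.0125,0.001,0.012],"dr":[0,0,0]},
])

```text
clock: 5.45
ee_pos: [547.5, 112.9, 58.3]
orientation: [-0.196, 0.747, 0.583, 0.251]
wrist_force: [-8.0, -5.2, 13.1]
gripper_width: 54.9
grasp_force: 30.0
```

```bash
python3 -c "
from h import *
delta((545,105,73),76,37)"
```

```text
xyz [ 0.0022 -0.0005  0.0023] dr [ 0.04 -0.16 -0.02] F [-8.  -5.2 13.1] w 54.9 t 5.45
```

Request:
step_arm([
  {"jaw":0.6,"xyz":[0.0034,0,0.0013],"dr":[0,0,0]},
  {"jaw":0.6,"xyz":[0.0034,0,0.0013],"dr":[0,0,0]},
  {"jaw":0,"xyz":[0.0034,0,0.0013],"dr":[0,0,0]},
  {"jaw":0,"xyz":[0.0034,0,0.0013],"dr":[0,0,0]},
  {"jaw":0,"xyz":[0.0034,0,0.0013],"dr":[0,0,0]},
  {"jaw":0,"xyz":[0.0034,0,0.0013],"dr":[0,0,0]},
  {"jaw":0,"xyz":[0.0034,0,0.0013],"dr":[0,0,0]},
  {"jaw":0,"xyz":[0.0034,0,0.0013],"dr":[0,0,0]},
])

```text
clock: 6.12
ee_pos: [548.2, 117.0, 58.2]
orientation: [-0.196, 0.747, 0.584, 0.251]
wrist_force: [-0.4, -0.1, -0.3]
gripper_width: 88.2
grasp_force: 0.0
```

Request:
step_arm([
  {"jaw":0,"xyz":[0,0,-0.02],"dr":[0,0,0]},
  {"jaw":0,"xyz":[0,0,-0.05],"dr":[0,0,0]},
  {"jaw":0,"xyz":[0,0,-0.09],"dr":[0,0,0]},
  {"jaw":0,"xyz":[0,0,-0.13],"dr":[0,0,0]},
  {"jaw":0,"xyz":[0,0,-0.17],"dr":[0,0,0]},
  {"jaw":0,"xyz":[0,0,-0.17],"dr":[0,0,0]},
])

```text
clock: 6.62
ee_pos: [524.9, 13.9, 199.0]
orientation: [-0.191, 0.748, 0.584, 0.253]
wrist_force: [1.3, -0.2, 1.3]
gripper_width: 88.2
grasp_force: 0.0
```

```bash
python3 -c "
from h import *
delta((545,105,73),76,37);print(manip.observe()['joints'])
for n in('scene','top'): cv2.imwrite(f'pics/{n}5.png',manip.grab_frame(n)[:,:,::-1])
a=cv2.resize(cv2.imread('pics/scene5.png')[160:250,335:425],None,fx=5,fy=5,interpolation=2)
b=cv2.resize(cv2.imread('pics/top5.png')[160:250,245:315],None,fx=5,fy=5,interpolation=2)
cv2.imwrite('pics/c7.png',np.hstack([a,b]))"
```

```text
xyz [-0.0011 -0.0042  0.1757] dr [0.56 0.07 0.16] F [ 1.3 -0.2  1.3] w 88.2 t 6.6167
[-0.49426335  0.35744951  1.68503121  0.64615488  1.32913318 -0.48366768]
```

View pics/c7.png

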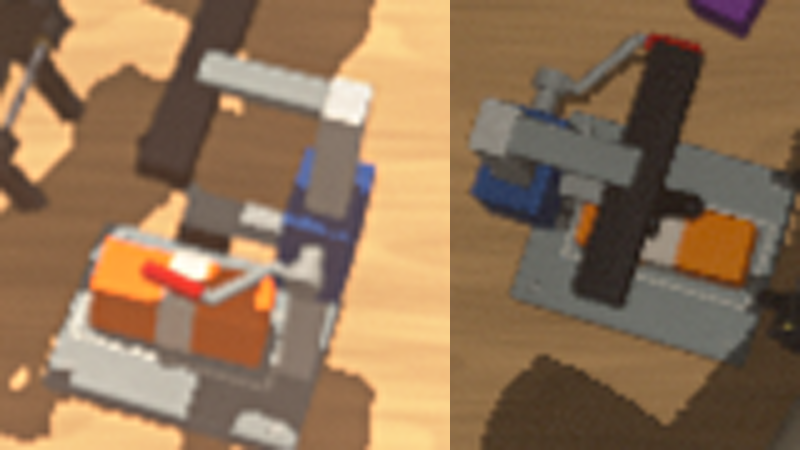

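The pack sits squarely in the outline, with its front end at (97,262) on the left and its end at (752,245) inside the front line on the right. Next I'll estimate the stop height, the handle and the light bar.

Run:
```python
from h import *
np.set_printoptions(precision=1,suppress=True)
s=lambda a,b:(a/5+334.6,b/5+159.6)
t=lambda a,b:((a-450)/5+244.6,b/5+159.6)
a=np.radians(76);X=np.array([np.cos(a),np.sin(a),0]);Y=np.array([-X[1],X[0],0]);G=np.array([554.5,142,0])
g=lambda p:np.array([(p-G)@X,(p-G)@Y,p[2]])
print("pack front corners",[g(plane("scene",s(*p),80)) for p in((105,235),(90,291))],[g(plane("top",t(*p),80)) for p in((756,220),(742,283))])
print("outline",[g(plane("top",t(*p),20)) for p in((771,224),(748,295))],g(plane("scene",s(86,333),20)),g(plane("scene",s(268,380),20)))
print("bed",[g(plane("top",t(*p),20)) for p in((797,177),(742,358),(512,297))])
print("bar corners",[g(plane("top",t(*p),322)) for p in((703,58),(624,300),(576,292))],[g(plane("scene",s(*p),322)) for p in((140,165),(182,182))])
w=lambda x,y,z:G+x*X+y*Y+[0,0,z]
for z in(155,165,175,185):
    f=[(proj("scene",w(x,y,z))-[334.6,159.6])*5 for x,y in((-22,-22),(22,-22),(-22,22))]
    h=(proj("top",w(-40-20-7,0,z+72+23+8))-[244.6,159.6])*5+[450,0]
    l=[(proj("scene",w(90-95*np.cos(q),-120,z+60+95*np.sin(q)))-[334.6,159.6])*5 for q in np.radians((14,25))]
    print(z,"foot",*f,"handle tip top",h,"grip",*l)
```

```text
pack front corners [array([-92.8,  29.2,  80. ]), array([-88.5, -31.8,  80. ])] [array([-91.2, -30.4,  80. ]), array([-94.2,  25.8,  80. ])]
outline [array([-99.4, -39.8,  20. ]), array([-96.5,  27.4,  20. ])] [-89.7 -32.9  20. ] [ 69.9 -32.7  20. ]
bed [array([-110.7,  -87.3,   20. ]), array([-106.4,   83. ,   20. ]), array([106.5,  82.9,  20. ])]
bar corners [array([ -43., -102.,  322.]), array([-36.7,  90.1, 322. ]), array([ -0.8,  93.5, 322. ])] [array([-43.2, -85.3, 322. ]), array([-10.2, -91.6, 322. ])]
155 foot [175.8 246.6] [229.1 259.8] [189.5 206. ] handle tip top [703.6 209.5] grip [175.3 284.5] [184.8 272.6]
165 foot [176.6 239. ] [230.2 252.2] [190.3 198.3] handle tip top [702.6 207.2] grip [176.1 276.4] [185.7 264.4]
175 foot [177.4 231.3] [231.2 244.6] [191.2 190.5] handle tip top [701.6 204.8] grip [177.  268.3] [186.6 256.1]
185 foot [178.2 223.5] [232.3 236.8] [192.  182.7] handle tip top [700.5 202.5] grip [177.9 260. ] [187.6 247.7]
```

```bash
python3 -c "
from h import *
delta((546,102.7,237),76,42,120);delta((546,102.7,237),76,42,0)"
```

```text
xyz [ 0.0877  0.0013 -0.0814] dr [ 0.15  4.96 -0.01] F [ 0.3  0.  -0.1] w 88.1 t 6.7167
xyz [0.0981 0.001  0.0381] dr [ 0.15  4.96 -0.01] F [ 0.3  0.  -0.1] w 88.1 t 6.7167
```

Request:
step_arm([
  {"jaw":0,"xyz":[0.02,0,-0.03],"dr":[0,2,0]},
  {"jaw":0,"xyz":[0.045,0,-0.06],"dr":[0,4,0]},
  {"jaw":0,"xyz":[0.07,0.001,-0.08],"dr":[0,5,0]},
  {"jaw":0,"xyz":[0.088,0.001,-0.081],"dr":[0,5,0]},
  {"jaw":0,"xyz":[0.088,0.001,-0.081],"dr":[0,5,0]},
  {"jaw":0,"xyz":[0.088,0.001,-0.081],"dr":[0,5,0]},
])

```text
clock: 7.22
ee_pos: [529.1, 39.1, 309.9]
orientation: [-0.222, 0.735, 0.575, 0.282]
wrist_force: [0.7, -0.4, -0.6]
gripper_width: 88.2
grasp_force: 0.0
```

```bash
python3 -c "
from h import *
delta((546,102.7,237),76,42,30)
delta((546,102.7,237),76,42,0)
for n in('scene','top'): cv2.imwrite(f'pics/{n}6.png',manip.grab_frame(n)[:,:,::-1])
a=cv2.resize(cv2.imread('pics/scene6.png')[130:250,325:425],None,fx=4,fy=4,interpolation=2)
b=cv2.resize(cv2.imread('pics/top6.png')[140:260,240:335],None,fx=4,fy=4,interpolation=2)
cv2.imwrite('pics/c8.png',np.hstack([a,b]))"
```

```text
xyz [0.     0.0013 0.0872] dr [-0.14 -0.07 -0.01] F [ 0.7 -0.4 -0.6] w 88.2 t 7.2167
xyz [-0.      0.0013  0.1172] dr [-0.14 -0.07 -0.01] F [ 0.7 -0.4 -0.6] w 88.2 t 7.2167
```

View pics/c8.png

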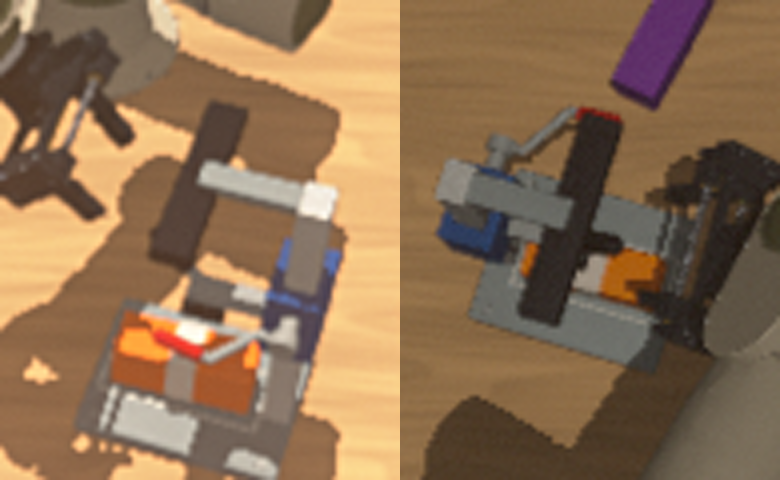

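The fingers in the top panel, at about (690,190) and (655,295), straddle the handle tip at (612,243). In the scene panel they point in under the bar.

Request:
step_arm([
  {"jaw":0,"xyz":[0,0.001,0.03],"dr":[0,0,0]},
  {"jaw":0,"xyz":[0,0.001,0.06],"dr":[0,0,0]},
  {"jaw":0,"xyz":[0,0.001,0.08],"dr":[0,0,0]},
  {"jaw":0,"xyz":[0,0.001,0.095],"dr":[0,0,0]},
  {"jaw":0,"xyz":[0,0.001,0.105],"dr":[0,0,0]},
  {"jaw":0,"xyz":[0,0.001,0.112],"dr":[0,0,0]},
  {"jaw":0,"xyz":[0,0.001,0.112],"dr":[0,0,0]},
])

```text
clock: 7.9
ee_pos: [548.2, 111.1, 227.0]
orientation: [-0.222, 0.736, 0.574, 0.282]
wrist_force: [-0.2, 0.4, 0.9]
gripper_width: 88.0
grasp_force: 0.0
```

Request:
step_arm([
  {"jaw":0.9,"xyz":[0,0,0],"dr":[0,0,0]},
  {"jaw":0.9,"xyz":[0,0,0],"dr":[0,0,0]},
  {"jaw":0.9,"xyz":[0,0,0],"dr":[0,0,0]},
  {"jaw":0.9,"xyz":[0,0,0],"dr":[0,0,0]},
  {"jaw":0.9,"xyz":[0,0,0],"dr":[0,0,0]},
  {"jaw":0.9,"xyz":[0,0,0],"dr":[0,0,0]},
  {"jaw":0.9,"xyz":[0,0,0],"dr":[0,0,0]},
  {"jaw":0.9,"xyz":[0,0,0],"dr":[0,0,0]},
])

```text
clock: 8.57
ee_pos: [548.6, 110.7, 228.4]
orientation: [-0.221, 0.736, 0.574, 0.283]
wrist_force: [0.2, 0.2, 0.4]
gripper_width: 36.8
grasp_force: 0.0
```

Request:
step_arm([
  {"jaw":0.9,"xyz":[0,0,0],"dr":[0,0,0]},
  {"jaw":0.9,"xyz":[0,0,0],"dr":[0,0,0]},
  {"jaw":0.9,"xyz":[0,0,0],"dr":[0,0,0]},
])

```text
clock: 8.82
ee_pos: [547.7, 111.0, 228.1]
orientation: [-0.222, 0.735, 0.575, 0.282]
wrist_force: [-6.7, -0.9, 1.9]
gripper_width: 21.2
grasp_force: 29.9
```

```bash
python3 -c "
from h import *
delta((546,102.7,237),76,42,0)
s,p,r=tool(); print(r.inv().apply([0,0,-80]),p)"
```

```text
xyz [-0.0004  0.0004  0.0067] dr [-0.15 -0.07 -0.03] F [-6.7 -0.9  1.9] w 21.2 t 8.8167
[-53.59983833   0.1758335   59.38877346] [547.65349839 111.0389414  228.10731956]
```

Request:
step_arm([
  {"jaw":0.9,"xyz":[-0.0034,0,0.0037],"dr":[0,0,0]},
  {"jaw":0.9,"xyz":[-0.01,0,0.0111],"dr":[0,0,0]},
  {"jaw":0.9,"xyz":[-0.0167,0,0.0186],"dr":[0,0,0]},
  {"jaw":0.9,"xyz":[-0.0234,0,0.026],"dr":[0,0,0]},
  {"jaw":0.9,"xyz":[-0.0302,0,0.0334],"dr":[0,0,0]},
  {"jaw":0.9,"xyz":[-0.0369,0,0.0408],"dr":[0,0,0]},
  {"jaw":0.9,"xyz":[-0.0436,0,0.0482],"dr":[0,0,0]},
  {"jaw":0.9,"xyz":[-0.0469,0,0.052],"dr":[0,0,0]},
])

```text
clock: 9.48
ee_pos: [547.7, 111.0, 157.3]
orientation: [-0.222, 0.736, 0.575, 0.282]
wrist_force: [-7.8, -2.1, 3.1]
gripper_width: 20.9
grasp_force: 29.9
```

Request:
step_arm([
  {"jaw":0.9,"xyz":[0,0,0],"dr":[0,0,0]},
  {"jaw":0.9,"xyz":[0,0,0],"dr":[0,0,0]},
])

```text
clock: 9.65
ee_pos: [547.6, 111.0, 156.8]
orientation: [-0.222, 0.736, 0.574, 0.281]
wrist_force: [-0.9, 3.4, -13.6]
gripper_width: 20.9
grasp_force: 29.9
```

Run:
```python
from h import *
np.set_printoptions(precision=1,suppress=True)
s,p,r=tool();print(p,s["wrist_force"],s["gripper_width"],r.inv().apply([0,0,-10]))
f=manip.grab_frame("scene");cv2.imwrite("pics/scene7.png",f[:,:,::-1])
h=cv2.cvtColor(f,cv2.COLOR_RGB2HSV);k=cv2.inRange(h,(0,200,150),(4,255,255))|cv2.inRange(h,(174,200,150),(180,255,255))
for c in cv2.findContours(k,0,1)[0]:
    if cv2.contourArea(c)>8: print(cv2.minAreaRect(c),cv2.moments(c)["m10"]/cv2.moments(c)["m00"])
    if cv2.contourArea(c)>8:
        m=cv2.moments(c);u=(m["m10"]/m["m00"],m["m01"]/m["m00"])
        a=np.radians(76);X=np.array([np.cos(a),np.sin(a),0]);Y=np.array([-X[1],X[0],0]);G=np.array([556.4,141.5,0])
        o,d=ray("scene",u);q=o+d*(((G-o)@Y-120)/(d@Y));print("grip x,z",(q-G)@X,q[2])
```

```text
[547.6 111.  156.8] [ -0.9   3.4 -13.6] 20.851847692199414 [-6.7  0.   7.4]
```

Request:
step_arm([
  {"jaw":0.9,"xyz":[-0.001,0,0.0011],"dr":[0,0,0]},
  {"jaw":0.9,"xyz":[-0.002,0,0.0022],"dr":[0,0,0]},
  {"jaw":0.9,"xyz":[-0.003,0,0.0033],"dr":[0,0,0]},
  {"jaw":0.9,"xyz":[-0.004,0,0.0045],"dr":[0,0,0]},
  {"jaw":0.9,"xyz":[-0.0047,0,0.0052],"dr":[0,0,0]},
])

```text
clock: 10.12
ee_pos: [547.7, 111.0, 152.0]
orientation: [-0.222, 0.735, 0.575, 0.283]
wrist_force: [-12.2, -2.0, 3.0]
gripper_width: 21.0
grasp_force: 29.9
```

Request:
step_arm([
  {"jaw":0.9,"xyz":[-0.0007,0,0.0007],"dr":[0,0,0]},
  {"jaw":0.9,"xyz":[-0.0013,0,0.0015],"dr":[0,0,0]},
  {"jaw":0.9,"xyz":[-0.002,0,0.0022],"dr":[0,0,0]},
])

```text
clock: 10.37
ee_pos: [547.8, 111.1, 150.0]
orientation: [-0.222, 0.735, 0.575, 0.283]
wrist_force: [-20.1, -5.6, 18.3]
gripper_width: 21.0
grasp_force: 29.9
```

```bash
cat > grip.py <<'E'
from h import *
np.set_printoptions(precision=1,suppress=True)
a=np.radians(76);X=np.array([np.cos(a),np.sin(a),0]);Y=np.array([-X[1],X[0],0]);G=np.array([556.4,141.5,0])
def grip(f,n=""):
    h=cv2.cvtColor(f,cv2.COLOR_BGR2HSV);k=cv2.inRange(h,(0,150,90),(5,255,255))|cv2.inRange(h,(172,150,90),(180,255,255))
    k[:190]=0;k[250:]=0;k[:,:345]=0;k[:,415:]=0
    cs=[c for c in cv2.findContours(k,0,1)[0] if cv2.contourArea(c)>3]
    for c in cs:
        (u,r,ang)=cv2.minAreaRect(c);o,d=ray("scene",u);q=o+d*(((G-o)@Y-120)/(d@Y));x=(q-G)@X
        th=np.arccos(np.clip((90-x)/95,-1,1))
        print(n,np.array(u),np.array(r),ang,"x,z",round(x,1),round(q[2],1),"foot if raised",round(q[2]-60-95*np.sin(np.radians(14)),1))
if __name__=="__main__":
    for i in(5,6,7): grip(cv2.imread(f"pics/scene{i}.png"),i)
    f=manip.grab_frame("scene")[:,:,::-1].copy();cv2.imwrite("pics/sceneN.png",f);grip(f,"now")
    s,p,r=tool();print(p,s["wrist_force"],s["torque"],s["gripper_width"])
E
python3 grip.py
```

```text
5 [369.2 215.9] [11.7  3.3] 21.801406860351562 x,z -3.9 243.7 foot if raised 160.7
6 [369.2 215.9] [11.7  3.3] 21.801406860351562 x,z -3.9 243.7 foot if raised 160.7
7 [367.4 226.7] [12.1  2.7] 26.56505012512207 x,z -6.3 173.0 foot if raised 90.1
now [367.4 227.7] [12.1  3.2] 23.198591232299805 x,z -5.9 166.3 foot if raised 83.3
[547.8 111.  150.1] [-16.2  -4.   11.6] [0.3 1.7 1.4] 20.942789449465195
```

Request:
step_arm([
  {"jaw":0.9,"xyz":[-0.0004,0,0.0004],"dr":[0,0,0]},
  {"jaw":0.9,"xyz":[-0.0007,0,0.0007],"dr":[0,0,0]},
  {"jaw":0.9,"xyz":[-0.0007,0,0.0007],"dr":[0,0,0]},
])

```text
clock: 10.67
ee_pos: [547.8, 111.1, 150.1]
orientation: [-0.222, 0.734, 0.575, 0.283]
wrist_force: [-20.4, -5.6, 19.3]
gripper_width: 21.1
grasp_force: 29.9
```

```bash
python3 grip.py | tail -2
```

```text
now [367.4 227.7] [12.1  3.2] 23.198591232299805 x,z -5.9 166.3 foot if raised 83.3
[547.8 111.1 150.1] [-19.5  -5.8  18.3] [0.9 2.  1.8] 21.18619184998564
```

Contact: z has stopped at 150.1 while the force rose to about 19 N, and the foot reads about 83 ± 4 mm in the image. I'll release the handle and withdraw.

Request:
step_arm([
  {"jaw":0.9,"xyz":[0,0,0],"dr":[0,0,0]},
  {"jaw":0.4,"xyz":[0,0,0],"dr":[0,0,0]},
  {"jaw":0,"xyz":[0,0,0],"dr":[0,0,0]},
  {"jaw":0,"xyz":[0,0,0],"dr":[0,0,0]},
  {"jaw":0,"xyz":[0,0,0],"dr":[0,0,0]},
  {"jaw":0,"xyz":[0,0,0],"dr":[0,0,0]},
  {"jaw":0,"xyz":[0,0,0],"dr":[0,0,0]},
])

```text
clock: 11.3
ee_pos: [548.8, 110.6, 147.4]
orientation: [-0.221, 0.736, 0.574, 0.283]
wrist_force: [0.3, 1.0, 0.5]
gripper_width: 59.4
grasp_force: 0.0
```

Request:
step_arm([
  {"jaw":0,"xyz":[0,0,-0.02],"dr":[0,0,0]},
  {"jaw":0,"xyz":[0,0,-0.05],"dr":[0,0,0]},
  {"jaw":0,"xyz":[0,0,-0.09],"dr":[0,0,0]},
  {"jaw":0,"xyz":[0,0,-0.13],"dr":[0,0,0]},
  {"jaw":0,"xyz":[0,0,-0.15],"dr":[0,0,0]},
  {"jaw":1,"xyz":[0,0,-0.15],"dr":[0,0,0]},
])

```text
clock: 11.8
ee_pos: [525.1, 10.5, 261.6]
orientation: [-0.218, 0.736, 0.574, 0.284]
wrist_force: [1.1, 0.3, -0.7]
gripper_width: 83.8
grasp_force: 0.0
```

```bash
python3 grip.py | tail -2
```

```text
now [367.5 227.5] [12.   3.2] 18.434947967529297 x,z -5.6 168.0 foot if raised 85.0
[524.7  12.1 259.6] [ 0.9  0.6 -0.4] [-0.3  0.1 -0. ] 79.262017447422
```

```bash
cat > cl.py <<'E'
from grip import *
def P(deg,off=8):
    f=np.radians(deg);x=90-95*np.cos(f)+off*np.sin(f);z=140+95*np.sin(f)+off*np.cos(f)
    return G+x*X-120*Y+[0,0,z]
def show():
    for d,o,b in((14,8,99),(14,20,19),(0,8,19),(-12,8,19),(-24,8,19),(-35,8,19),(-36.5,8,19)): print(d,end=" ");delta(P(d,o),76,40,b)
E
python3 -c "
from cl import *
show();print(tool()[1])"
```

```text
14 xyz [0.  0.1 0.1] dr [ 0.2 -2.   0. ] F [ 0.9  0.6 -0.4] w 79.3 t 11.85
14 xyz [0.  0.1 0.1] dr [ 0.2 -2.   0. ] F [ 0.9  0.6 -0.4] w 79.3 t 11.85
0 xyz [0.  0.1 0.2] dr [ 0.2 -2.   0. ] F [ 0.9  0.6 -0.4] w 79.3 t 11.85
-12 xyz [0.  0.1 0.2] dr [ 0.2 -2.   0. ] F [ 0.9  0.6 -0.4] w 79.3 t 11.85
-24 xyz [-0.   0.1  0.2] dr [ 0.2 -2.   0. ] F [ 0.9  0.6 -0.4] w 79.3 t 11.85
-35 xyz [-0.   0.1  0.2] dr [ 0.2 -2.   0. ] F [ 0.9  0.6 -0.4] w 79.3 t 11.85
-36.5 xyz [-0.   0.1  0.2] dr [ 0.2 -2.   0. ] F [ 0.9  0.6 -0.4] w 79.3 t 11.85
[524.7  12.1 259.6]
```

```bash
sed -i 's/precision=1/precision=4/' grip.py; python3 -c "
from cl import *
show()" | head -2
```

```text
14 xyz [0.0421 0.1192 0.0756] dr [ 0.22 -2.03  0.  ] F [ 0.9  0.6 -0.4] w 79.3 t 11.85
14 xyz [0.0493 0.1189 0.1488] dr [ 0.22 -2.03  0.  ] F [ 0.9  0.6 -0.4] w 79.3 t 11.85
```

Request:
step_arm([
  {"jaw":1,"xyz":[0,0.035,0],"dr":[0,-1,0]},
  {"jaw":1,"xyz":[0,0.07,0],"dr":[0,-2,0]},
  {"jaw":1,"xyz":[0,0.1,0],"dr":[0,-2,0]},
  {"jaw":1,"xyz":[0.01,0.119,0.02],"dr":[0,-2,0]},
  {"jaw":1,"xyz":[0.03,0.119,0.05],"dr":[0,-2,0]},
  {"jaw":1,"xyz":[0.042,0.119,0.076],"dr":[0,-2,0]},
  {"jaw":1,"xyz":[0.042,0.119,0.076],"dr":[0,-2,0]},
  {"jaw":1,"xyz":[0.042,0.119,0.076],"dr":[0,-2,0]},
])

```text
clock: 12.52
ee_pos: [658.9, 66.2, 228.3]
orientation: [-0.213, 0.74, 0.579, 0.269]
wrist_force: [-0.1, 0.3, 0.2]
gripper_width: 26.1
grasp_force: 0.0
```

Request:
step_arm([
  {"jaw":1,"xyz":[0,0,0],"dr":[0,0,0]},
  {"jaw":1,"xyz":[0,0,0],"dr":[0,0,0]},
  {"jaw":1,"xyz":[0,0,0],"dr":[0,0,0]},
])

```text
clock: 12.77
ee_pos: [659.6, 63.1, 230.7]
orientation: [-0.21, 0.741, 0.578, 0.27]
wrist_force: [-1.3, -0.6, 0.6]
gripper_width: 6.2
grasp_force: 0.0
```

```bash
python3 -c "
from cl import *
show()
f=manip.grab_frame('scene')[:,:,::-1].copy();grip(f,'now')"
```

```text
14 xyz [ 0.0005  0.0009 -0.0014] dr [ 0.09 -0.06 -0.05] F [-1.3 -0.6  0.6] w 6.2 t 12.7667
14 xyz [0.0101 0.0007 0.0716] dr [ 0.09 -0.06 -0.05] F [-1.3 -0.6  0.6] w 6.2 t 12.7667
0 xyz [-0.0179  0.0007  0.093 ] dr [ 0.09 -0.06 -0.05] F [-1.3 -0.6  0.6] w 6.2 t 12.7667
-12 xyz [-0.0304  0.0007  0.1085] dr [ 0.09 -0.06 -0.05] F [-1.3 -0.6  0.6] w 6.2 t 12.7667
-24 xyz [-0.0394  0.0007  0.1262] dr [ 0.09 -0.06 -0.05] F [-1.3 -0.6  0.6] w 6.2 t 12.7667
-35 xyz [-0.0443  0.0007  0.1439] dr [ 0.09 -0.06 -0.05] F [-1.3 -0.6  0.6] w 6.2 t 12.7667
-36.5 xyz [-0.0447  0.0007  0.1463] dr [ 0.09 -0.06 -0.05] F [-1.3 -0.6  0.6] w 6.2 t 12.7667
now [367.5 227.5] [12.0167  3.1623] 18.434947967529297 x,z -5.6 168.0 foot if raised 85.0
```

Request:
step_arm([
  {"jaw":1,"xyz":[0.005,0,0.03],"dr":[0,0,0]},
  {"jaw":1,"xyz":[0.01,0,0.06],"dr":[0,0,0]},
  {"jaw":1,"xyz":[0.01,0,0.07],"dr":[0,0,0]},
  {"jaw":1,"xyz":[0,0.001,0.079],"dr":[0,0,0]},
  {"jaw":1,"xyz":[-0.009,0.001,0.086],"dr":[0,0,0]},
  {"jaw":1,"xyz":[-0.018,0.001,0.093],"dr":[0,0,0]},
  {"jaw":1,"xyz":[-0.024,0.001,0.1],"dr":[0,0,0]},
  {"jaw":1,"xyz":[-0.03,0.001,0.1085],"dr":[0,0,0]},
])

```text
clock: 13.48
ee_pos: [672.2, 107.9, 127.7]
orientation: [-0.21, 0.741, 0.578, 0.27]
wrist_force: [0.1, 0.4, 1.1]
gripper_width: 0.1
grasp_force: 0.6
```

```bash
python3 -c "
from cl import *
show()
f=manip.grab_frame('scene')[:,:,::-1].copy();grip(f,'now')"
```

```text
14 xyz [ 0.0311 -0.0003 -0.1102] dr [ 0.12 -0.07 -0.06] F [0.1 0.4 1.1] w 0.1 t 13.4833
14 xyz [ 0.0408 -0.0005 -0.0372] dr [ 0.12 -0.07 -0.06] F [0.1 0.4 1.1] w 0.1 t 13.4833
0 xyz [ 0.0128 -0.0005 -0.0158] dr [ 0.12 -0.07 -0.06] F [0.1 0.4 1.1] w 0.1 t 13.4833
-12 xyz [ 0.0002 -0.0005 -0.0003] dr [ 0.12 -0.07 -0.06] F [0.1 0.4 1.1] w 0.1 t 13.4833
-24 xyz [-0.0088 -0.0005  0.0175] dr [ 0.12 -0.07 -0.06] F [0.1 0.4 1.1] w 0.1 t 13.4833
-35 xyz [-0.0136 -0.0006  0.0351] dr [ 0.12 -0.07 -0.06] F [0.1 0.4 1.1] w 0.1 t 13.4833
-36.5 xyz [-0.014  -0.0006  0.0375] dr [ 0.12 -0.07 -0.06] F [0.1 0.4 1.1] w 0.1 t 13.4833
now [369. 236.] [2. 6.] 90.0 x,z 3.9 113.8 foot if raised 30.8
```

Request:
step_arm([
  {"jaw":1,"xyz":[-0.005,-0.0005,0.009],"dr":[0,0,0]},
  {"jaw":1,"xyz":[-0.009,-0.0005,0.0175],"dr":[0,0,0]},
  {"jaw":1,"xyz":[-0.0115,-0.0005,0.026],"dr":[0,0,0]},
  {"jaw":1,"xyz":[-0.013,-0.0005,0.032],"dr":[0,0,0]},
  {"jaw":1,"xyz":[-0.0136,-0.0005,0.035],"dr":[0,0,0]},
  {"jaw":1,"xyz":[-0.0136,-0.0005,0.035],"dr":[0,0,0]},
])

```text
clock: 14.03
ee_pos: [674.7, 119.7, 95.4]
orientation: [-0.21, 0.74, 0.579, 0.271]
wrist_force: [-16.2, -15.8, 23.5]
gripper_width: 0.3
grasp_force: 15.7
```

```bash
python3 -c "
from cl import *
show()" | tail -2
```

```text
-35 xyz [-0.002  -0.0001  0.0026] dr [ 0.07 -0.08  0.14] F [-16.2 -15.8  23.5] w 0.3 t 14.0333
-36.5 xyz [-0.0024 -0.0001  0.0051] dr [ 0.07 -0.08  0.14] F [-16.2 -15.8  23.5] w 0.3 t 14.0333
```

Request:
step_arm([
  {"jaw":1,"xyz":[0,0,0],"dr":[0,0,0]},
  {"jaw":1,"xyz":[0,0,0],"dr":[0,0,0]},
  {"jaw":1,"xyz":[0,0,0],"dr":[0,0,0]},
  {"jaw":1,"xyz":[0,0,-0.02],"dr":[0,0,0]},
  {"jaw":1,"xyz":[0,0,-0.05],"dr":[0,0,0]},
  {"jaw":1,"xyz":[0,0,-0.09],"dr":[0,0,0]},
  {"jaw":1,"xyz":[0,0,-0.13],"dr":[0,0,0]},
  {"jaw":1,"xyz":[0,0,-0.17],"dr":[0,0,0]},
])

```text
clock: 14.7
ee_pos: [647.2, 14.4, 223.5]
orientation: [-0.211, 0.74, 0.578, 0.27]
wrist_force: [0.2, -0.4, -0.1]
gripper_width: 0.4
grasp_force: 0.0
```

Request:
step_arm([
  {"jaw":1,"xyz":[0,0,-0.04],"dr":[0,0,0]},
  {"jaw":1,"xyz":[0,0,-0.06],"dr":[0,0,0]},
  {"jaw":1,"xyz":[0,0,-0.06],"dr":[0,0,0]},
  {"jaw":1,"xyz":[0,0,-0.06],"dr":[0,0,0]},
])

```text
clock: 15.03
ee_pos: [638.6, -22.5, 268.1]
orientation: [-0.211, 0.741, 0.578, 0.27]
wrist_force: [0.2, -0.3, -0.8]
gripper_width: 0.4
grasp_force: 0.0
```

```bash
python3 -c "
from cl import *
f=manip.grab_frame('scene')[:,:,::-1].copy();cv2.imwrite('pics/sceneF.png',f);grip(f,'now')
for z in(78,81):
  for d in(-25,-30,-35): 
    q=np.radians(d); print(z,d,proj('scene',G+(90-95*np.cos(q))*X-120*Y+[0,0,z+60+95*np.sin(q)]))
s,p,r=tool();print(p,s['wrist_force'],s['clock'])
h=cv2.cvtColor(f,cv2.COLOR_BGR2HSV);k=cv2.inRange(h,(6,150,80),(18,255,255));k[:190]=0;k[255:]=0;k[:,:335]=0;k[:,400:]=0
c=max(cv2.findContours(k,0,1)[0],key=cv2.contourArea);print(cv2.boundingRect(c))
h=cv2.imread('pics/scene5.png');h=cv2.cvtColor(h,cv2.COLOR_BGR2HSV);k=cv2.inRange(h,(6,150,80),(18,255,255));k[:190]=0;k[255:]=0;k[:,:335]=0;k[:,400:]=0
c=max(cv2.findContours(k,0,1)[0],key=cv2.contourArea);print(cv2.boundingRect(c))
"
```

```text
now [369.5 240. ] [2. 9.] 90.0 x,z 7.7 86.9 foot if raised 3.9
78 -25 [368.7478 238.2401]
78 -30 [369.5638 239.5077]
78 -35 [370.5329 240.7583]
81 -25 [368.7948 237.821 ]
81 -30 [369.6119 239.0917]
81 -35 [370.5823 240.3453]
[638.3378 -21.6746 267.0814] [-0.5909  0.4656  0.3749] 15.0833
(353, 207, 16, 21)
(353, 207, 16, 21)
```

```bash
python3 -c "
from plant import manip
print(manip.close_job())"
```

```text
the job is handed in; nothing more can be done
None
```

I handed the job in at about 15 s: orange pack flat in the outline, stop down on it, clamp lever swung to its end stop. The system returned no verdict. Foot contact and the end stop were judged by force, about 19 N and 24 N (vertical), and the pack's place and the lever by camera. The camera put the foot at 83–85 mm, to about ±4 mm, so it can't confirm the 77–82 mm limit by itself.

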